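# Lay a spacer block down on the staging plate and bring the magnifier over it

### The job

The tall spacer block has to be inspected on its bored face. Without lifting it, slide it over the bench until its foot butts against the edge of the staging plate, still upright, then push its top so that it tips over that edge and lies along the plate with the bored face up. Then swing the magnifier arm so that the lens is centred over the block's long centre line and leave it there; do not knock the light bar, and leave the bottle, ring and case where they are.

Things in the scene. Friction and masses are not known exactly. Their poses are not given: they have to be found in the camera images.
- stage: Fixed plate, aluminium with black rubber top, 15 mm high. Origin: middle of the edge that faces the block, at bench level; x points from that edge across the plate, roughly to the robot's left; z up. It fills x 0 to 170, y -130 to 130 mm; its face at x = 0 is the stop. At x = 230, y = 0 stands the magnifier's post (20 mm thick, 80 mm round foot), the magnifier's hinge axis.
- lightbar: Fixed light bar, same origin and axes as the stage. Bar above the stop edge: x -15 to 15, y -175 to 75 mm, underside 268, top 288 mm above the bench. One post 30 x 20 mm at x 0, y -158, foot 90 x 50 mm. An upright tool pushing the block bumps the bar; one leaning 40 to 45 deg (fingers pointing to the plate and down, hand back away from the plate) passes under.
- block_center (a point): Centre of the hollow aluminium block, 50 (x) by 60 (y) by 150 mm (z, up at start), 0.5 to 0.85 kg; axes its own, x away from the bored face. Starts upright, foot 17 to 35 mm short of the plate, up to 0.2 rad askew. Butted: centre at stage x = -25 mm. Tipped past about 23 deg over the plate's edge it falls by itself; lying, its top is 65 mm up, foot overhanging 15 to 40. Sliding takes 4 to 10 N.
- mid_bore (a point): Centre of the middle one of three dark round bores (20 mm) in the block's face that looks away from the plate, on the face, 75 mm above the foot, 25 mm from the block's centre along its -x. When the block lies properly it is on top, 65 mm above the bench.
- magnifier (a joint): Angle (rad) of the magnifier arm about the vertical hinge at stage x = 230, y = 0 mm. At 0 it points along the stage's -x; positive swings the lens to the stage's -y: lens at x = 230 - 170 cos q, y = -170 sin q mm. Range -0.5 to 1.2, starts at 0.75 to 1.0. Held by friction (0.25 N m), it stays where released.
- lens (a point): Centre of the magnifier's round lens in a black ring (78 mm across, 10 mm thick), 170 mm from the hinge, 142 mm above the bench.
- handle (a point): Grip point on the magnifier arm's upright black handle pin, 16 mm in diameter, 120 mm from the hinge. The pin stands from 147 to 202 mm above the bench; this point is at 177 mm. The arm under it is a bar 14 mm wide and 10 mm thick.
- bottle: Bystander: bottle 52 mm in diameter, 130 mm tall; origin at the centre of its underside.
- setring: Bystander: steel setting ring, 80 mm across, 28 mm high; origin at the centre of its underside.
- gaugecase: Bystander: closed wooden gauge case 90 by 140 by 35 mm; origin at the centre of its underside.
There are look-alikes about, which are no part of the job. What is shaped like the part that bears block_center but purple is not meant.

How it is judged:
By the outcome, as a careful person would: the job done as asked, in the order asked, and still so for the second after the job is handed in, with the robot touching nothing.
It also fails if it takes over 67 s, if anything falls off the work surface, if the arm or the gripper's body presses on something with over 40 N, if the wrist force passes 120 N, or if a joint passes its speed limit or range.

### The arm

A 6-joint arm with a two-finger parallel gripper is mounted at the origin on the work surface. World frame = base frame: x ahead of the robot, y to its left, z up, the work surface at z = 0. Lengths are in m, angles in rad, forces in N, time in s.
With the tool pointing down it reaches from about 0.3 to 0.775 m from the base axis. Payload 14.6 kg.
Tool frame: the origin (TCP) lies on the centre line of the jaws, within the pads' length; the fingertips stand 14 mm ahead of it and the grasp point (between the pads) lies 5 mm behind it; x points along the fingers, y is the direction in which the jaws open and shut, and the axes are right-handed (so a half turn about x gives the same grasp; the last joint's range is limited). The gripper opens to 94 mm and grips with 3 to 60 N. Pads are 16 mm wide; open, the fingers measure 119 mm over their backs; the gripper's body (75 mm by 177 mm) begins 78 mm behind the grasp point.
Start: joints at [1.169, 0.3, 1.521, -0, 1.321, -0.067], TCP at [0.181, 0.519, 0.219] pointing down, gripper open.
Joint ranges: [-3.03, 3.03], [-0.79, 2.21], [0.23, 2.52], [-1.04, 4.18], [0, 3.07], [-2.55, 2.55]. Speed limits (rad/s): [2.22, 2.22, 2.57, 3.14, 3.14, 3.14].

### API

Orientations are given as [roll, pitch, yaw] about the fixed x, y, z axes, in that order (R = Rz(yaw) Ry(pitch) Rx(roll)).
In Python, from station import * gives the robot as it stands. The module is installed in compiled form; this text tells all that it offers.
- The arm moves only by the shell command python3 -m handwheel 'ROWS' [FORCE]. ROWS is JSON, a list of rows, each a list of 3 entries, a list of its own where there are three numbers: the shift along the tool's x, y, z in mm, then the turn about the tool's x in rad, then the gripper command: -1 is fully open, 1 is shut, values between are in proportion. In form: [[[dx, dy, dz], spin, gripper], ...]. A call has exactly 5 rows; each row is the pose to reach, as a shift and turn from the pose measured when the call began, along the tool's axes at that moment; what a row does not reach only later rows make up. A row lasts 1/10 s, in which the tool goes at most 50 mm and 8.59 degrees, less where a joint would pass 70% of its speed; a pose out of reach is approached as far as the arm can. A call with a gripper value outside its range is refused whole. The fingers move at their own pace and stop on an object; FORCE is the grip in N (left out, the last holds). Time passes only in rows, so rows that repeat a pose let the fingers close, or fill a call up. It gives the time, the measured TCP pose, the force and the opening at its end, in the units of the state.
- get_obs(): the state, without advancing time (a new reading comes with each control period).
- camera(name): name is "scene" or "top"; returns (picture, depth): 480x640x3 uint8, blue, green, red; 480x640 float32, m along the optical axis (not along the pixel's ray), 0 where there is no reading.
- camera_info(name): a dict with "fx", "fy", "cx", "cy" (pixels), "extrinsics" (4x4, takes a point from camera to world coordinates). Camera axes: x right, y down, z forward; pixel columns grow to the right and rows downward; lengths in m; the calibration is good to about 2 mm. A picture is of the moment at which its call begins. camera_info takes no time and is no camera call.
- hand_in(): hands the job in, once; it reports no verdict.
The state is a dict: "time_s": time; "qpos": joint angles; "joint_vel": joint speeds; "tau": joint torques, N m; "ee_pos": TCP position; "eef_rot": TCP orientation; "force": force on the tool from outside, world axes, zero at the start; "moment": the same for the moment, N m; "grip_width": finger opening in m.
Only numpy, scipy, OpenCV 4.12 (cv2) and the standard library are available. Lean on these libraries where they do the work, as an engineer would, in place of code of your own. Each camera call takes 0.05 s, during which the arm holds its last target. There are 200 camera calls.

## Working session

There is one attempt and no reset: what is moved stays moved. The work goes in short steps, Python scripts to look and compute and a shell command to move; the robot and the scene stay as the last step left them, time stands still between calls to the robot, and variables do not carry over. Pictures are saved under pics/ and viewed, about 8 in all and at most 12, crops included, and the job is handed in when it is done.

```bash
mkdir -p pics; cat > h.py <<'E'
from station import *
import numpy as np, cv2
from scipy.spatial.transform import Rotation as R
def grab(n,save=None):
    p,d=camera(n); i=camera_info(n)
    if save: cv2.imwrite('pics/'+save+'.png',p)
    v,u=np.mgrid[0:480,0:640]
    c=np.stack([(u-i['cx'])/i['fx']*d,(v-i['cy'])/i['fy']*d,d,np.ones_like(d)],-1)
    w=(c@np.array(i['extrinsics']).T)[...,:3]; w[d==0]=np.nan
    return p,d,w
def proj(n,P):
    i=camera_info(n); c=np.linalg.inv(i['extrinsics'])@np.append(P,1)
    return i['fx']*c[0]/c[2]+i['cx'], i['fy']*c[1]/c[2]+i['cy']
E
python3 - <<'E'
from h import *
for n in('scene','top'):
    p,d,w=grab(n,n+'0'); np.save(n+'0.npy',w); print(n,np.round(np.array(camera_info(n)['extrinsics']),3).tolist(),camera_info(n)['fx'])
o=get_obs(); print(o)
E
```

```text
scene [[0.871, 0.364, -0.33, 0.896], [0.491, -0.65, 0.58, -0.512], [-0.004, -0.667, -0.745, 0.76], [0.0, 0.0, 0.0, 1.0]] 533.358114020026
top [[0.019, -0.997, 0.079, 0.498], [-1.0, -0.019, 0.002, 0.001], [-0.0, -0.079, -0.997, 1.297], [0.0, 0.0, 0.0, 1.0]] 566.4262133952159
{'time_s': 0.1, 'qpos': array([ 1.16939317e+00,  3.00418737e-01,  1.52149901e+00, -2.00298464e-05,
        1.32067762e+00, -6.66180750e-02]), 'joint_vel': array([-0.00146114, -0.0015257 , -0.00052968, -0.00211584,  0.00026154,
        0.00040415]), 'tau': array([ 1.88932463e-03, -5.32643294e+01, -3.53286302e+01,  7.09795696e-02,
        2.35811033e-02, -5.70783664e-05]), 'ee_pos': array([0.18064679, 0.51926668, 0.21894976]), 'eef_rot': array([-1.6180678 ,  1.56979342, -1.95284791]), 'force': array([0.46285756, 0.51322053, 0.19198438]), 'moment': array([ 0.05095296, -0.02497288, -0.0403204 ]), 'grip_width': 0.09419979647826046}
```

View pics/scene0.png

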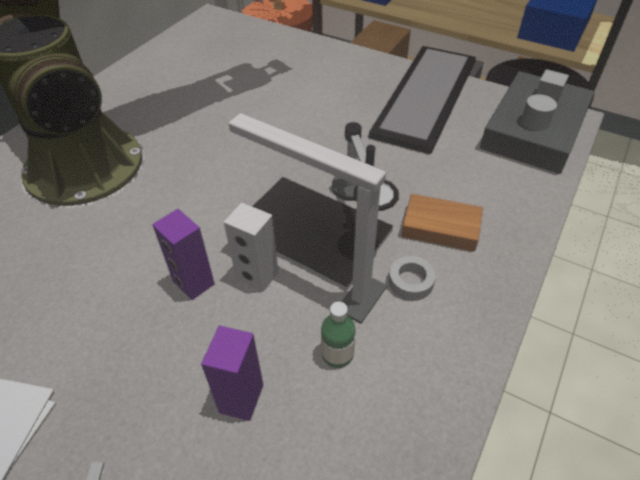

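View pics/top0.png

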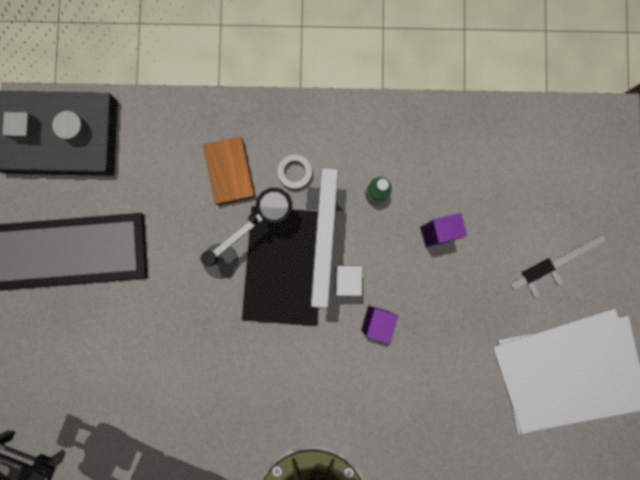

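The scene view shows the grey bored block at (252,245) beside the plate, with purple decoys at (185,255) and (232,372). In the top view the block top is at (349,281), the bar runs from (328,170) to (320,305), the lens is at (273,205) and the hinge at (212,257). Next I measure them.

```bash
cat >> h.py <<'E'
def rect(w,m):
    P=w[m][:,:2]; r=cv2.minAreaRect((P*1000).astype(np.float32)); return r,len(P)
E
python3 - <<'E'
from h import *
w=np.load('top0.npy'); p=cv2.imread('pics/top0.png').astype(int)
v,u=np.mgrid[0:480,0:640]; z=w[...,2]
def reg(a,b,c,d): return (u>=a)&(u<=b)&(v>=c)&(v<=d)
def show(n,m):
    m=cv2.erode(m.astype(np.uint8),np.ones((2,2)))>0
    r,k=rect(w,m); print(n,k,np.round(r[0],1),np.round(r[1],1),round(r[2],2),'med',np.round(np.nanmedian(w[m],0),4), 'box',np.round(cv2.boxPoints(r)).tolist())
show('block',reg(330,370,255,305)&(z>.14)&(z<.16))
show('bar',reg(300,345,150,320)&(z>.27)&(z<.3))
show('plate',reg(235,325,200,335)&(z>.009)&(z<.022)&(p.sum(-1)<120))
show('lens',reg(250,300,180,230)&(z>.12)&(z<.16))
show('arm',reg(200,260,205,270)&(z>.12)&(z<.17))
show('high',reg(195,300,180,270)&(z>.175)&(z<.25))
show('bottle',reg(360,400,170,210)&(z>.05))
show('ring',reg(270,320,145,195)&(z>.02)&(z<.04))
show('case',reg(200,260,130,205)&(z>.025)&(z<.045))
show('dec1',reg(360,400,300,350)&(z>.13)); show('dec2',reg(430,470,205,250)&(z>.14))
E
```

```text
block 668 [501.  -67.5] [56.5 46.9] 0.91 med [ 0.5    -0.0668  0.1511] box [[472.0, -45.0], [473.0, -91.0], [530.0, -91.0], [529.0, -44.0]]
bar 2125 [576.5 -14.4] [ 28.1 247.4] 86.77 med [ 0.5746 -0.0144  0.289 ] box [[452.0, -21.0], [699.0, -35.0], [701.0, -7.0], [454.0, 7.0]]
plate 6239 [529.7  75.3] [162. 252.] 87.92 med [0.5166 0.0769 0.0159] box [[401.0, -1.0], [653.0, -10.0], [658.0, 152.0], [407.0, 161.0]]
lens 1025 [641.   90.8] [73.4 92.1] 77.6 med [0.6492 0.0894 0.1458] box [[588.0, 65.0], [678.0, 45.0], [694.0, 117.0], [604.0, 136.0]]
arm 515 [586.7 169.6] [ 28.1 160.8] 44.51 med [0.5652 0.1866 0.1493] box [[520.0, 217.0], [633.0, 102.0], [653.0, 122.0], [540.0, 237.0]]
high 49 [617.8 126.2] [12.4 12.4] 44.49 med [0.6171 0.1254 0.201 ] box [[609.0, 126.0], [618.0, 117.0], [627.0, 126.0], [618.0, 135.0]]
bottle 436 [ 699.6 -134.3] [47.4 47.6] 45.27 med [ 0.6947 -0.1308  0.0943] box [[666.0, -134.0], [700.0, -168.0], [733.0, -134.0], [699.0, -101.0]]
ring 508 [744.9  51.3] [75.3 75.1] 2.8 med [0.7446 0.0529 0.029 ] box [[705.0, 87.0], [709.0, 12.0], [784.0, 16.0], [781.0, 91.0]]
case 2331 [744.2 201.6] [138.  88.] 13.21 med [0.743  0.2012 0.036 ] box [[667.0, 229.0], [687.0, 143.0], [821.0, 174.0], [801.0, 260.0]]
dec1 706 [ 411.4 -134.5] [49.9 57.8] 74.77 med [ 0.4119 -0.1342  0.1511] box [[377.0, -151.0], [433.0, -166.0], [446.0, -118.0], [390.0, -103.0]]
dec2 675 [ 610.9 -270.3] [47.3 59.9] 15.01 med [ 0.6108 -0.2701  0.1512] box [[580.0, -247.0], [596.0, -305.0], [642.0, -293.0], [626.0, -235.0]]
```

```bash
python3 - <<'E'
from h import *
o=get_obs(); print(np.round(R.from_euler('xyz',o['eef_rot']).as_matrix(),3))
w=np.load('scene0.npy'); 
E
python3 -m handwheel '[[[0,0,0],0,1],[[0,0,0],0,1],[[0,0,0],0,1],[[0,0,0],0,1],[[0,0,0],0.3,1]]' 20
```

```text
[[-0.     0.329  0.944]
 [-0.001  0.944 -0.329]
 [-1.    -0.001 -0.   ]]
time_s: 0.6
ee_pos: [0.1806, 0.5192, 0.2189]
eef_rot: [-1.477, 1.57, -1.962]
force: [-0.7, -0.1, 0.4]
grip_width: 0.0577
```

```bash
python3 -m handwheel '[[[0,50,0],0,1],[[0,100,0],0,1],[[0,150,0],0,1],[[0,200,0],0,1],[[0,250,0],0,1]]'; python3 -m handwheel '[[[0,100,0],0,1],[[0,200,0],0,1],[[0,300,0],0,1],[[0,400,0],0,1],[[0,500,0],0,1]]'; python3 -c "
from h import *
o=get_obs();print(o['qpos'],np.round(R.from_euler('xyz',o['eef_rot']).as_matrix(),3))"
```

```text
time_s: 1.1
ee_pos: [0.2853, 0.7178, 0.219]
eef_rot: [-1.493, 1.569, -1.978]
force: [0.2, -0.3, 0.3]
grip_width: 0.0175
time_s: 1.6
ee_pos: [0.3283, 0.7759, 0.1853]
eef_rot: [1.654, 1.538, 1.169]
force: [0.1, 0.4, 0.7]
grip_width: 0.0007
[1.12661873e+00 1.14406554e+00 2.35135674e-01 1.40506796e-03
 1.72958462e+00 4.15456231e-02] [[ 0.013  0.466  0.884]
 [ 0.03   0.884 -0.467]
 [-0.999  0.033 -0.003]]
```

```bash
for i in 1 2; do python3 -m handwheel '[[[0,900,0],0,1],[[0,900,0],0,1],[[0,900,0],0,1],[[0,900,0],0,1],[[0,900,0],0,1]]'; done; python3 -c "
from h import *
o=get_obs();print(o['qpos'],np.round(R.from_euler('xyz',o['eef_rot']).as_matrix(),3))"
```

```text
time_s: 2.1
ee_pos: [0.3508, 0.7864, 0.1454]
eef_rot: [1.644, 1.503, 1.159]
force: [-0.5, 0.2, -0.2]
grip_width: 0.0003
time_s: 2.6
ee_pos: [0.368, 0.7939, 0.1197]
eef_rot: [1.637, 1.469, 1.151]
force: [0.0, 0.5, 0.2]
grip_width: 0.0004
[1.09310789 1.22334018 0.23555528 0.00594028 1.58079175 0.00814123] [[ 0.041  0.465  0.885]
 [ 0.093  0.88  -0.466]
 [-0.995  0.102 -0.007]]
```

```bash
for i in 1 2; do python3 -m handwheel '[[[-900,900,0],0,1],[[-900,900,0],0,1],[[-900,900,0],0,1],[[-900,900,0],0,1],[[-900,900,0],0,1]]'; done; python3 -c "
from h import *
o=get_obs();print(o['qpos'],np.round(R.from_euler('xyz',o['eef_rot']).as_matrix(),3))"
```

```text
time_s: 3.1
ee_pos: [0.3635, 0.7656, 0.2539]
eef_rot: [1.631, 1.438, 1.146]
force: [-0.2, 0.8, -0.8]
grip_width: 0.0006
time_s: 3.6
ee_pos: [0.3533, 0.7293, 0.3595]
eef_rot: [1.627, 1.408, 1.141]
force: [0.4, 0.2, 0.2]
grip_width: 0.0004
[ 1.07090011  0.93108432  0.23564564  0.01169661  1.81215518 -0.01055513] [[ 0.068  0.461  0.885]
 [ 0.148  0.872 -0.466]
 [-0.987  0.162 -0.009]]
```

```bash
for i in 1 2 3 4; do python3 -m handwheel '[[[0,760,-490],0,1],[[0,760,-490],0,1],[[0,760,-490],0,1],[[0,760,-490],0,1],[[0,760,-490],0,1]]' | grep -E "pos|rot"; done; python3 -c "
from h import *
o=get_obs();print(o['qpos'],np.round(R.from_euler('xyz',o['eef_rot']).as_matrix(),3))"
```

```text
ee_pos: [0.2692, 0.7972, 0.3103]
eef_rot: [1.643, 1.378, 1.158]
ee_pos: [0.2006, 0.8403, 0.2751]
eef_rot: [1.668, 1.346, 1.184]
ee_pos: [0.1446, 0.8689, 0.2511]
eef_rot: [1.697, 1.313, 1.214]
ee_pos: [0.0995, 0.8882, 0.2375]
eef_rot: [1.725, 1.28, 1.243]
[ 1.4338261   1.09363072  0.23559324 -0.05440968  1.52630532  0.33939284] [[ 0.092  0.45   0.888]
 [ 0.272  0.847 -0.457]
 [-0.958  0.284 -0.044]]
```

```bash
for i in 1 2 3 4 5; do python3 -m handwheel '[[[0,640,-650],0,1],[[0,640,-650],0,1],[[0,640,-650],0,1],[[0,640,-650],0,1],[[0,640,-650],0,1]]' | grep -E "pos|rot"; done; python3 -c "
from h import *
o=get_obs();print(o['qpos'],np.round(R.from_euler('xyz',o['eef_rot']).as_matrix(),3))"
```

```text
ee_pos: [0.0204, 0.9032, 0.2297]
eef_rot: [1.757, 1.247, 1.277]
ee_pos: [-0.0415, 0.9101, 0.2287]
eef_rot: [1.789, 1.215, 1.311]
ee_pos: [-0.0912, 0.9125, 0.2338]
eef_rot: [1.82, 1.183, 1.345]
ee_pos: [-0.1309, 0.9122, 0.2442]
eef_rot: [1.85, 1.151, 1.378]
ee_pos: [-0.163, 0.9103, 0.259]
eef_rot: [1.878, 1.118, 1.408]
[ 1.74891413  1.08584458  0.23554846 -0.14904138  1.39261568  0.64240288] [[ 0.071  0.437  0.897]
 [ 0.431  0.797 -0.423]
 [-0.899  0.417 -0.132]]
```

```bash
for i in 1 2 3 4 5 6 7 8; do python3 -m handwheel '[[[200,700,-580],0,1],[[200,700,-580],0,1],[[200,700,-580],0,1],[[200,700,-580],0,1],[[200,700,-580],0,1]]' | grep -E "pos|rot"; done; python3 -c "
from h import *
o=get_obs();print(o['time_s'],o['qpos'],np.round(R.from_euler('xyz',o['eef_rot']).as_matrix(),3))"
```

```text
ee_pos: [-0.1656, 0.9248, 0.2405]
eef_rot: [1.901, 1.087, 1.434]
ee_pos: [-0.169, 0.9352, 0.2339]
eef_rot: [1.922, 1.055, 1.458]
ee_pos: [-0.1728, 0.9428, 0.2357]
eef_rot: [1.94, 1.023, 1.479]
ee_pos: [-0.1768, 0.9483, 0.2442]
eef_rot: [1.956, 0.991, 1.498]
ee_pos: [-0.1811, 0.952, 0.2581]
eef_rot: [1.971, 0.958, 1.516]
ee_pos: [-0.1854, 0.9541, 0.2761]
eef_rot: [1.984, 0.926, 1.531]
ee_pos: [-0.1899, 0.9546, 0.2973]
eef_rot: [1.995, 0.894, 1.546]
ee_pos: [-0.1942, 0.9538, 0.3208]
eef_rot: [2.005, 0.862, 1.559]
12.1 [ 1.76999918  1.05404409  0.235493   -0.14922501  1.15860249  0.65576976] [[ 0.008  0.429  0.903]
 [ 0.651  0.684 -0.33 ]
 [-0.759  0.59  -0.274]]
```

```bash
for i in 1 2 3; do python3 -m handwheel '[[[500,810,165],0,1],[[500,810,165],0,1],[[500,810,165],0,1],[[500,810,165],0,1],[[500,810,165],0,1]]' | grep -E "pos|rot"; done; cat > g.py <<'E'
from h import *
import sys
def to(*t):
    o=get_obs(); M=R.from_euler('xyz',o['eef_rot']).as_matrix()
    d=M.T@(np.array(t)-o['ee_pos'])*1000
    print('t',o['time_s'],'pos',np.round(o['ee_pos'],4),'rot',np.round(o['eef_rot'],3),'F',np.round(o['force'],1),'q',np.round(o['qpos'],2)); print('to',t,np.round(d,1), 'len',round(np.linalg.norm(d)))
if len(sys.argv)>3:
    a=list(map(float,sys.argv[1:]))
    for k in range(0,len(a),3): to(*a[k:k+3])
E
python3 g.py .3 .55 .38
```

```text
ee_pos: [-0.0509, 0.9959, 0.2813]
eef_rot: [2.008, 0.836, 1.562]
ee_pos: [0.064, 1.0107, 0.2498]
eef_rot: [2.006, 0.808, 1.559]
ee_pos: [0.1551, 1.0107, 0.2277]
eef_rot: [2.0, 0.781, 1.551]
t 13.6 pos [0.1551 1.0107 0.2277] rot [2.    0.781 1.551] F [0.5 0.6 0.1] q [1.35 1.18 0.24 0.18 0.95 0.18]
to (0.3, 0.55, 0.38) [-432.5 -130.5  229. ] len 506
```

```bash
python3 -m handwheel '[[[-430,-130,230],0,1],[[-430,-130,230],0,1],[[-430,-130,230],0,1],[[-430,-130,230],0,1],[[-430,-130,230],0,1]]' ; python3 g.py .3 .55 .38 .42 .2 .40 .47 -.25 .38
```

```text
time_s: 14.1
ee_pos: [0.2135, 0.8299, 0.2897]
eef_rot: [2.0, 0.78, 1.551]
force: [0.8, 1.3, 1.3]
grip_width: 0.0006
t 14.1 pos [0.2135 0.8299 0.2897] rot [2.    0.78  1.551] F [0.8 1.3 1.3] q [ 1.2   0.61  1.1   0.38  0.71 -0.11]
to (0.3, 0.55, 0.38) [-261.2  -81.3  138.3] len 307
t 14.1 pos [0.2135 0.8299 0.2897] rot [2.    0.78  1.551] F [0.8 1.3 1.3] q [ 1.2   0.61  1.1   0.38  0.71 -0.11]
to (0.42, 0.2, 0.4) [-522.4 -237.9  349.5] len 672
t 14.1 pos [0.2135 0.8299 0.2897] rot [2.    0.78  1.551] F [0.8 1.3 1.3] q [ 1.2   0.61  1.1   0.38  0.71 -0.11]
to (0.47, -0.25, 0.38) [-827.4 -513.5  540.2] len 1114
```

```bash
python3 -m handwheel '[[[-520,-240,350],0,1],[[-520,-240,350],0,1],[[-520,-240,350],0,1],[[-520,-240,350],0,1],[[-520,-240,350],0,1]]' |grep pos; python3 g.py .42 .2 .40  .47 -.25 .38
```

```text
ee_pos: [0.2901, 0.5955, 0.3299]
t 14.6 pos [0.2901 0.5955 0.3299] rot [1.999 0.779 1.551] F [ 0.8 -0.1  0.7] q [ 0.89  0.17  1.6   0.65  0.81 -0.55]
to (0.42, 0.2, 0.4) [-328.8 -148.5  219.2] len 422
t 14.6 pos [0.2901 0.5955 0.3299] rot [1.999 0.779 1.551] F [ 0.8 -0.1  0.7] q [ 0.89  0.17  1.6   0.65  0.81 -0.55]
to (0.47, -0.25, 0.38) [-634.3 -423.9  409.6] len 866
```

```bash
python3 -m handwheel '[[[-330,-160,220],0,1],[[-330,-160,220],0,1],[[-330,-160,220],0,1],[[-330,-160,220],0,1],[[-330,-160,220],0,1]]' |grep pos; python3 g.py .42 .2 .40  .47 -.25 .38
```

```text
ee_pos: [0.363, 0.3595, 0.3674]
t 15.1 pos [0.363  0.3595 0.3674] rot [1.996 0.778 1.55 ] F [ 1.4 -0.2  0.4] q [ 0.37 -0.1   1.79  0.78  1.21 -0.96]
to (0.42, 0.2, 0.4) [-135.7  -55.1   91.1] len 173
t 15.1 pos [0.363  0.3595 0.3674] rot [1.996 0.778 1.55 ] F [ 1.4 -0.2  0.4] q [ 0.37 -0.1   1.79  0.78  1.21 -0.96]
to (0.47, -0.25, 0.38) [-441.6 -330.4  281.1] len 619
```

```bash
python3 -m handwheel '[[[-440,-330,280],0,1],[[-440,-330,280],0,1],[[-440,-330,280],0,1],[[-440,-330,280],0,1],[[-440,-330,280],0,1]]' |grep pos; python3 g.py  .47 -.25 .38
```

```text
ee_pos: [0.4057, 0.1131, 0.3724]
t 15.6 pos [0.4057 0.1131 0.3724] rot [1.993 0.777 1.548] F [1.5 0.5 0.3] q [-0.26 -0.08  1.77  0.77  1.66 -1.4 ]
to (0.47, -0.25, 0.38) [-263.1 -196.5  167.9] len 369
```

```bash
python3 -m handwheel '[[[-263,-196,168],0,1],[[-263,-196,168],0,1],[[-263,-196,168],0,1],[[-263,-196,168],0,1],[[-263,-196,168],0,1]]' |grep pos; python3 -m handwheel '[[[-50,-35,20],-0.1,1],[[-100,-75,55],-0.2,1],[[-100,-75,55],-0.3,1],[[-100,-75,55],-0.42,1],[[-100,-75,55],-0.42,1]]' |grep pos;python3 g.py  .5 -.21 .2 .5 -.18 .028
```

```text
ee_pos: [0.4493, -0.1332, 0.3779]
ee_pos: [0.4655, -0.2696, 0.3827]
t 16.6 pos [ 0.4655 -0.2696  0.3827] rot [1.569 0.776 1.545] F [-0.4  0.5  1.4] q [-0.83  0.48  1.07  0.62  2.12 -2.19]
to (0.5, -0.21, 0.2) [171.1 -88.1  32.8] len 195
t 16.6 pos [ 0.4655 -0.2696  0.3827] rot [1.569 0.776 1.545] F [-0.4  0.5  1.4] q [-0.83  0.48  1.07  0.62  2.12 -2.19]
to (0.5, -0.18, 0.028) [ 313.  -189.8   31.8] len 367
```

```bash
python3 -m handwheel '[[[50,-25,10],0,1],[[90,-45,18],0,1],[[130,-66,25],0,1],[[171,-88,32],0,1],[[171,-88,32],0,1]]' |grep -E "pos|rot|force"; python3 g.py .5 -.18 .028
```

```text
ee_pos: [0.4983, -0.207, 0.1964]
eef_rot: [1.58, 0.771, 1.554]
force: [0.5, 0.3, 0.2]
t 17.1 pos [ 0.4983 -0.207   0.1964] rot [1.58  0.771 1.554] F [0.5 0.3 0.2] q [-0.73  0.57  1.38  0.59  1.75 -2.33]
to (0.5, -0.18, 0.028) [ 136.7 -101.9    2.2] len 171
```

```bash
python3 -m handwheel '[[[35,-26,0],0,1],[[70,-52,1],0,1],[[105,-78,2],0,1],[[137,-102,2],0,1],[[137,-102,2],0,1]]' |grep -E "pos|rot|force"; python3 - <<'E'
from h import *
grab('scene','s1')
E
python3 g.py .501 -.14 .028 .503 -.082 .028
```

```text
ee_pos: [0.499, -0.1791, 0.0264]
eef_rot: [1.587, 0.768, 1.557]
force: [0.5, 0.5, 1.1]
t 17.65 pos [ 0.5    -0.1802  0.0291] rot [1.582 0.77  1.554] F [0.2 0.  0.9] q [-0.69  0.77  1.49  0.6   1.47 -2.48]
to (0.501, -0.14, 0.028) [29.6 27.2 -0. ] len 40
t 17.65 pos [ 0.5    -0.1802  0.0291] rot [1.582 0.77  1.554] F [0.2 0.  0.9] q [-0.69  0.77  1.49  0.6   1.47 -2.48]
to (0.503, -0.082, 0.028) [71.3 67.6  0.5] len 98
```

View pics/s1.png

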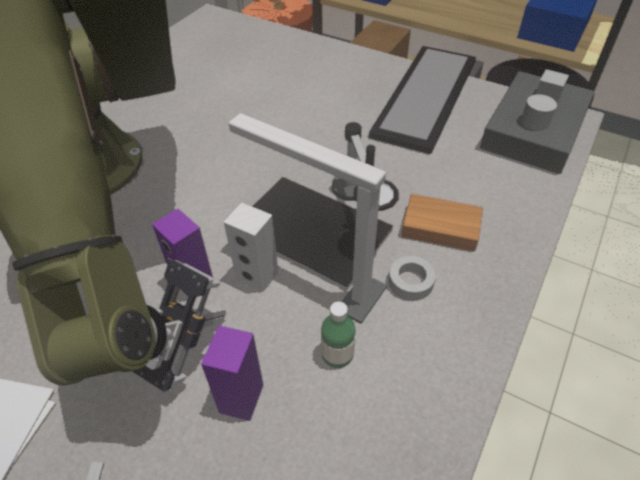

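Fingers are low between the two decoys at about (205,315), aimed at the bored face at (245,260), and nothing is touched. I advance to contact and slide.

```bash
python3 -m handwheel '[[[10,9,0],0,1],[[20,18,0],0,1],[[30,28,0],0,1],[[40,38,0],0,1],[[40,38,0],0,1]]' |grep -E "pos|rot|force"; python3 -m handwheel '[[[3,3,0],0,1],[[6,6,0],0,1],[[9,9,0],0,1],[[12,12,0],0,1],[[15,15,0],0,1]]' |grep -E "pos|rot|force"; python3 g.py .503 -.082 .028; python3 - <<'E'
from h import *
p,d,w=grab('top'); v,u=np.mgrid[0:480,0:640]; z=w[...,2]
m=(u>330)&(u<368)&(v>255)&(v<305)&(z>.14)&(z<.157)
print(rect(w,m))
E
```

```text
ee_pos: [0.5014, -0.1231, 0.0291]
eef_rot: [1.582, 0.77, 1.556]
force: [-0.4, 0.0, 0.3]
ee_pos: [0.502, -0.1019, 0.0294]
eef_rot: [1.582, 0.77, 1.555]
force: [-0.8, -4.8, -0.5]
t 18.65 pos [ 0.502  -0.1019  0.0294] rot [1.582 0.77  1.555] F [-0.8 -4.8 -0.5] q [-0.58  0.71  1.62  0.66  1.38 -2.45]
to (0.503, -0.082, 0.028) [15.2 12.9  0.6] len 20
(((501.9949035644531, -64.53764343261719), (58.65275573730469, 48.90389633178711), 0.9170740246772766), 739)
```

```bash
python3 -m handwheel '[[[3,3,0],0,1],[[6,5,0],0,1],[[9,8,0],0,1],[[11,10,0],0,1],[[12,11,0],0,1]]' |grep -E "pos|rot|force"; cat > b.py <<'E'
from h import *
p,d,w=grab('top'); v,u=np.mgrid[0:480,0:640]; z=w[...,2]
m=(u>325)&(u<368)&(v>255)&(v<305)&(z>.14)&(z<.157)
print(rect(w,m), 'zspread',np.round(np.nanpercentile(w[m][:,2],[5,50,95]),4))
E
python3 b.py;  python3 g.py .503 -.079 .028
```

```text
ee_pos: [0.5025, -0.0852, 0.0291]
eef_rot: [1.581, 0.771, 1.555]
force: [-0.2, -4.9, 2.7]
(((505.46832275390625, -64.87909698486328), (75.5473861694336, 66.40573120117188), 88.54682922363281), 846) zspread [0.1471 0.1511 0.1553]
t 19.25 pos [ 0.5025 -0.085   0.0291] rot [1.581 0.77  1.555] F [ 0.8 -2.3  2.2] q [-0.56  0.69  1.64  0.68  1.35 -2.45]
to (0.503, -0.079, 0.028) [5.1 3.4 0.4] len 6
```

```bash
python3 -m handwheel '[[[1,1,0],0,1],[[2,2,0],0,1],[[4,3,0],0,1],[[5,4,0],0,1],[[5,4,0],0,1]]' |grep -E "pos|rot|force"; python3 - <<'E'
from h import *
p,d,w=grab('top','t2'); cv2.imwrite('pics/t2c.png',cv2.resize(p[200:350,220:420],None,fx=3.5,fy=3.5,interpolation=3))
E
python3 g.py .503 -.079 .028
```

```text
ee_pos: [0.5028, -0.0786, 0.0287]
eef_rot: [1.581, 0.77, 1.554]
force: [0.0, -3.3, 3.5]
t 19.8 pos [ 0.5028 -0.0786  0.0287] rot [1.581 0.77  1.554] F [ 1.4 -4.   2.5] q [-0.55  0.69  1.65  0.69  1.35 -2.44]
to (0.503, -0.079, 0.028) [ 0.2 -0.8  0.2] len 1
```

View pics/t2c.png

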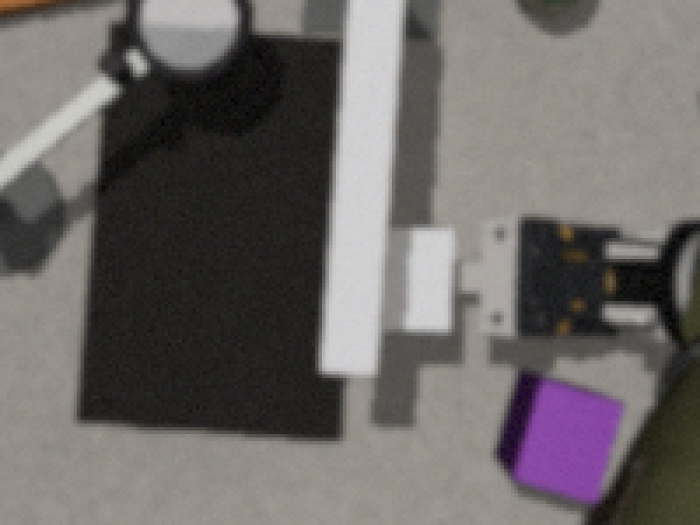

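The crop shows the block top at crop (430,280), upright, with the gripper clear of the dec1 decoy at (570,440). The force is still sliding-level, so I keep pushing until it rises.

```bash
for i in 1 2; do python3 -m handwheel '[[[1,1,0],0,1],[[2,2,0],0,1],[[2,2,0],0,1],[[3,3,0],0,1],[[3,3,0],0,1]]' |grep -E "pos|force"; done; python3 -c "
from h import *
p,d,w=grab('top'); z=w[...,2]; v,u=np.mgrid[0:480,0:640]
m=(u>325)&(u<351)&(v>255)&(v<305)&(z>.145)&(z<.156)
print(rect(w,m))"
```

```text
ee_pos: [0.5029, -0.0742, 0.0288]
force: [-0.2, -2.8, 1.6]
ee_pos: [0.5027, -0.0717, 0.0288]
force: [-8.7, -21.2, 6.0]
(((502.5887451171875, -44.04253005981445), (32.580055236816406, 59.4146842956543), 86.46891021728516), 466)
```

```bash
python3 g.py .5 -.15 .03 .498 -.15 .21
```

```text
t 20.85 pos [ 0.5027 -0.0717  0.0288] rot [1.581 0.773 1.554] F [ -8.3 -20.5   6.5] q [-0.54  0.68  1.66  0.69  1.34 -2.44]
to (0.5, -0.15, 0.03) [-56.9 -53.9  -0.8] len 78
t 20.85 pos [ 0.5027 -0.0717  0.0288] rot [1.581 0.773 1.554] F [ -8.3 -20.5   6.5] q [-0.54  0.68  1.66  0.69  1.34 -2.44]
to (0.498, -0.15, 0.21) [-182.6   74.9   -4.1] len 197
```

```bash
python3 -m handwheel '[[[-25,-24,0],0,1],[[-57,-54,-1],0,1],[[-90,-20,-2],0,1],[[-125,15,-3],0,1],[[-155,45,-4],0,1]]' |grep -E "pos|force"; python3 -m handwheel '[[[-27,30,0],0.15,1],[[-27,30,0],0.3,1],[[-27,30,0],0.45,1],[[-27,30,0],0.6,1],[[-27,30,0],0.75,1]]' |grep -E "pos|rot"; python3 -m handwheel '[[[0,0,0],0.15,1],[[0,0,0],0.3,1],[[0,0,0],0.45,1],[[0,0,0],0.6,1],[[0,0,0],0.75,1]]' |grep -E "pos|rot"; python3 -c "
from h import *
p,d,w=grab('top'); z=w[...,2]; v,u=np.mgrid[0:480,0:640]
m=(u>322)&(u<360)&(v>255)&(v<305)&(z>.145)&(z<.156)
print(rect(w,m))"; python3 g.py .501 -.12 .135
```

```text
ee_pos: [0.4975, -0.1508, 0.171]
force: [0.1, 0.6, 0.8]
ee_pos: [0.4977, -0.1485, 0.2111]
eef_rot: [2.339, 0.771, 1.557]
ee_pos: [0.4975, -0.1479, 0.2108]
eef_rot: [3.09, 0.77, 1.558]
(((502.2960205078125, -44.00721740722656), (32.606197357177734, 59.56443405151367), 86.53732299804688), 471)
t 22.4 pos [ 0.4975 -0.1479  0.2108] rot [3.1   0.77  1.558] F [0.3 0.7 0.3] q [-0.65  0.48  1.48  0.62  1.7  -0.77]
to (0.501, -0.12, 0.135) [72.8  1.7 35.1] len 81
```

```bash
python3 -m handwheel '[[[24,0,12],0.04,1],[[48,1,24],0.04,1],[[73,2,35],0.04,1],[[73,2,35],0.04,1],[[73,2,35],0.04,1]]' |grep -E "pos|rot|force"; python3 g.py .502 -.07 .136 .506 -.01 .136
```

```text
ee_pos: [0.5013, -0.1197, 0.1355]
eef_rot: [3.139, 0.769, 1.559]
force: [-0.3, 0.3, 0.1]
t 22.9 pos [ 0.5013 -0.1197  0.1355] rot [3.139 0.769 1.559] F [-0.3  0.3  0.1] q [-0.61  0.55  1.57  0.64  1.55 -0.79]
to (0.502, -0.07, 0.136) [ 35.4   0.2 -34.9] len 50
t 22.9 pos [ 0.5013 -0.1197  0.1355] rot [3.139 0.769 1.559] F [-0.3  0.3  0.1] q [-0.61  0.55  1.57  0.64  1.55 -0.79]
to (0.506, -0.01, 0.136) [ 78.5   3.6 -76.7] len 110
```

```bash
python3 -m handwheel '[[[10,0,-10],0,1],[[20,0,-20],0,1],[[28,0,-28],0,1],[[33,0,-33],0,1],[[38,1,-38],0,1]]' |grep -E "pos|rot|force"; python3 -m handwheel '[[[4,0,-4],0,1],[[8,0,-8],0,1],[[12,0,-12],0,1],[[16,0,-16],0,1],[[20,1,-20],0,1]]' |grep -E "pos|rot|force"; python3 g.py .506 -.01 .136
```

```text
ee_pos: [0.5029, -0.0653, 0.1368]
eef_rot: [3.138, 0.77, 1.559]
force: [-0.4, -2.0, 1.3]
ee_pos: [0.5041, -0.0366, 0.1372]
eef_rot: [3.138, 0.77, 1.559]
force: [-0.5, -1.4, -0.2]
t 23.9 pos [ 0.5041 -0.0366  0.1372] rot [3.138 0.77  1.559] F [-0.5 -1.4 -0.2] q [-0.48  0.48  1.67  0.7   1.46 -0.73]
to (0.506, -0.01, 0.136) [ 19.9   1.7 -17.7] len 27
```

```bash
python3 -m handwheel '[[[4,0,-4],0,1],[[8,0,-8],0,1],[[12,1,-12],0,1],[[16,1,-16],0,1],[[20,1,-20],0,1]]' |grep -E "pos|rot|force"; python3 -m handwheel '[[[3,0,-3],0,1],[[6,0,-6],0,1],[[6,0,-6],0,1],[[6,0,-6],0,1],[[6,0,-6],0,1]]' |grep -E "pos|rot|force"; python3 - <<'E'
from h import *
p,d,w=grab('scene','s3'); cv2.imwrite('pics/s3c.png',cv2.resize(p[100:400,130:450],None,fx=2,fy=2))
E
```

```text
ee_pos: [0.5053, -0.0078, 0.1376]
eef_rot: [3.138, 0.77, 1.559]
force: [0.7, 0.3, 0.2]
ee_pos: [0.5054, 0.0005, 0.1377]
eef_rot: [3.138, 0.77, 1.559]
force: [0.4, -0.1, -0.4]
```

View pics/s3c.png

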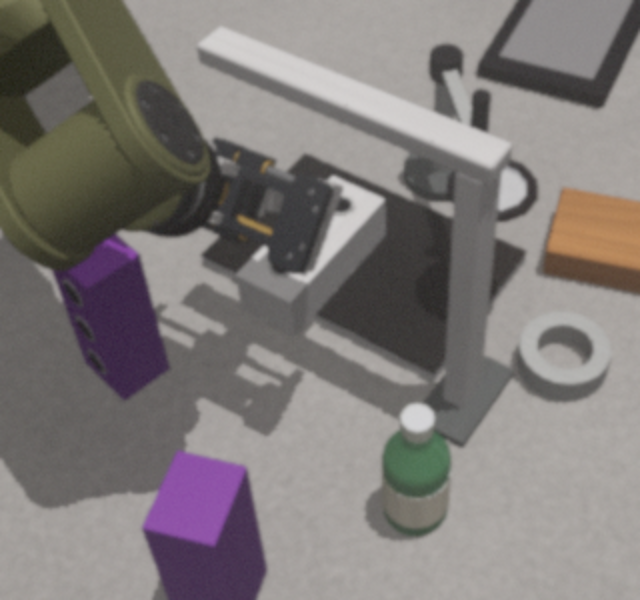

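The block now lies along the plate. I back out from under the bar and then remove most of the lean, because the lean would make the hand foul the bar at the handle.

```bash
python3 g.py .5 -.16 .15 .45 -.3 .27
```

```text
t 24.95 pos [5.054e-01 5.000e-04 1.377e-01] rot [3.138 0.77  1.559] F [-0.4 -0.5  0.6] q [-0.42  0.46  1.71  0.73  1.41 -0.7 ]
to (0.5, -0.16, 0.15) [-123.8   -3.9  102.9] len 161
t 24.95 pos [5.054e-01 5.000e-04 1.377e-01] rot [3.138 0.77  1.559] F [-0.4 -0.5  0.6] q [-0.42  0.46  1.71  0.73  1.41 -0.7 ]
to (0.45, -0.3, 0.27) [-308.3  -52.4  114.3] len 333
```

```bash
python3 -m handwheel '[[[-35,-1,28],0,1],[[-70,-2,58],0,1],[[-105,-3,88],0,1],[[-135,-4,98],0,1],[[-170,-6,98],0,1]]' |grep -E "pos|force"; python3 g.py .3 -.5 .3 .0 -.7 .3; python3 - <<'E'
from h import *
p,d,w=grab('top','t4'); z=w[...,2]; v,u=np.mgrid[0:480,0:640]
M=[]
m=(u>250)&(u<345)&(v>245)&(v<310)&(z>.057)&(z<.073)
m=cv2.morphologyEx(m.astype(np.uint8),cv2.MORPH_OPEN,np.ones((3,3)))>0
print(rect(w,m))
m=(u>195)&(u<300)&(v>180)&(v<270)&(z>.175)&(z<.25); print(rect(w,m))
E
```

```text
ee_pos: [0.4968, -0.1915, 0.1848]
force: [0.0, 0.2, 0.4]
t 25.45 pos [ 0.4968 -0.1915  0.1848] rot [3.142 0.768 1.56 ] F [0.  0.2 0.4] q [-0.71  0.56  1.42  0.59  1.72 -0.78]
to (0.3, -0.5, 0.3) [-303.4 -193.5  132.9] len 384
t 25.45 pos [ 0.4968 -0.1915  0.1848] rot [3.142 0.768 1.56 ] F [0.  0.2 0.4] q [-0.71  0.56  1.42  0.59  1.72 -0.78]
to (0.0, -0.7, 0.3) [-449.6 -491.4  274.1] len 720
(((505.854248046875, 30.53459930419922), (149.9990234375, 59.9941291809082), 86.72470092773438), 1402)
(((618.126953125, 127.21395874023438), (14.451798439025879, 15.049073219299316), 3.564422607421875), 65)
```

```bash
for i in 1 2; do python3 -m handwheel '[[[-450,-490,274],0,1],[[-450,-490,274],0,1],[[-450,-490,274],0,1],[[-450,-490,274],0,1],[[-450,-490,274],0,1]]' |grep -E "pos|rot"; done;  python3 g.py .0 -.8 .3
```

```text
ee_pos: [0.3243, -0.368, 0.2271]
eef_rot: [3.134, 0.772, 1.553]
ee_pos: [0.1515, -0.5441, 0.2671]
eef_rot: [3.134, 0.772, 1.552]
t 26.5 pos [ 0.1515 -0.5441  0.2671] rot [3.134 0.772 1.552] F [ 0.8 -0.6  0.2] q [-1.42  0.78  0.87  0.16  2.28 -1.36]
to (0.0, -0.8, 0.3) [-208.2 -148.   155.8] len 299
```

```bash
for i in 1 2 3 4; do python3 -m handwheel '[[[-645,-300,627],0,1],[[-645,-300,627],0,1],[[-645,-300,627],0,1],[[-645,-300,627],0,1],[[-645,-300,627],0,1]]' |grep -E "pos|rot"; done;  python3 g.py .0 -.9 .3
```

```text
ee_pos: [0.0796, -0.6523, 0.2418]
eef_rot: [3.131, 0.776, 1.548]
ee_pos: [-0.0016, -0.6672, 0.2025]
eef_rot: [3.131, 0.795, 1.547]
ee_pos: [-0.0656, -0.6732, 0.1705]
eef_rot: [3.133, 0.815, 1.55]
ee_pos: [-0.1153, -0.6747, 0.1478]
eef_rot: [3.137, 0.837, 1.556]
t 28.5 pos [-0.1153 -0.6747  0.1478] rot [3.137 0.837 1.556] F [ 0.1  0.4 -0.9] q [-1.75  1.27  0.24 -0.16  2.36 -1.81]
to (0.0, -0.9, 0.3) [-262.7  118.3   64.7] len 295
```

```bash
for i in 1 2 3; do python3 -m handwheel '[[[-840,100,180],0,1],[[-840,100,180],0,1],[[-840,100,180],0,1],[[-840,100,180],0,1],[[-840,100,180],0,1]]' |grep -E "pos|rot"; done;  python3 g.py .0 -.9 .3
```

```text
ee_pos: [-0.0695, -0.665, 0.241]
eef_rot: [3.14, 0.858, 1.561]
ee_pos: [-0.0342, -0.648, 0.3121]
eef_rot: [-3.141, 0.875, 1.563]
ee_pos: [-0.0055, -0.6283, 0.3689]
eef_rot: [-3.141, 0.891, 1.563]
t 30.0 pos [-0.0055 -0.6283  0.3689] rot [-3.141  0.891  1.563] F [-0.3 -0.1  0.1] q [-1.63  0.99  0.24 -0.06  2.6  -1.66]
to (0.0, -0.9, 0.3) [-117.2    7.8  254.5] len 280
```

```bash
for i in 1 2 3 4 5 6; do python3 -m handwheel '[[[-565,0,700],0,1],[[-565,0,700],0,1],[[-565,0,700],0,1],[[-565,0,700],0,1],[[-565,0,700],0,1]]' |grep -E "pos|rot"; done;  python3 g.py .0 -.9 .3
```

```text
ee_pos: [-0.006, -0.66, 0.2933]
eef_rot: [-3.142, 0.908, 1.562]
ee_pos: [-0.0061, -0.6802, 0.2371]
eef_rot: [3.142, 0.929, 1.562]
ee_pos: [-0.0061, -0.6941, 0.1954]
eef_rot: [-3.142, 0.952, 1.562]
ee_pos: [-0.0061, -0.7045, 0.1661]
eef_rot: [3.142, 0.977, 1.562]
ee_pos: [-0.0061, -0.7127, 0.147]
eef_rot: [3.142, 1.002, 1.562]
ee_pos: [-0.0061, -0.7197, 0.1362]
eef_rot: [3.142, 1.029, 1.562]
t 33.0 pos [-0.0061 -0.7197  0.1362] rot [3.142 1.029 1.562] F [-0.4  0.2 -0.1] q [-1.62  1.25  0.24 -0.03  2.2  -1.62]
to (0.0, -0.9, 0.3) [-233.3    7.6   69.9] len 244
```

```bash
for i in 1 2 3 4 5 6 7 8 9 10; do python3 -m handwheel '[[[-500,0,750],0,1],[[-500,0,750],0,1],[[-500,0,750],0,1],[[-500,0,750],0,1],[[-500,0,750],0,1]]' |grep -E "pos|rot"; done;  python3 g.py .0 -.9 .3
```

```text
ee_pos: [-0.0062, -0.7285, 0.1144]
eef_rot: [3.142, 1.056, 1.562]
ee_pos: [-0.0063, -0.736, 0.1022]
eef_rot: [3.142, 1.085, 1.562]
ee_pos: [-0.0063, -0.7429, 0.0974]
eef_rot: [-3.142, 1.114, 1.562]
ee_pos: [-0.0063, -0.7492, 0.0985]
eef_rot: [3.142, 1.144, 1.562]
ee_pos: [-0.0064, -0.755, 0.1043]
eef_rot: [3.142, 1.174, 1.562]
ee_pos: [-0.0064, -0.7604, 0.1141]
eef_rot: [3.142, 1.204, 1.562]
ee_pos: [-0.0064, -0.7652, 0.1268]
eef_rot: [3.141, 1.234, 1.562]
ee_pos: [-0.0065, -0.7694, 0.142]
eef_rot: [3.142, 1.265, 1.562]
ee_pos: [-0.0065, -0.7729, 0.1592]
eef_rot: [3.141, 1.296, 1.562]
ee_pos: [-0.0065, -0.7757, 0.1779]
eef_rot: [3.142, 1.327, 1.562]
t 38.0 pos [-0.0065 -0.7757  0.1779] rot [3.142 1.327 1.562] F [-0.5  0.3 -0.1] q [-1.62  1.16  0.24 -0.01  1.99 -1.62]
to (0.0, -0.9, 0.3) [-148.5    7.5   91. ] len 174
```

```bash
python3 g.py .45 -.3 .42 .617 .127 .38
```

```text
t 38.0 pos [-0.0065 -0.7757  0.1779] rot [3.142 1.327 1.562] F [-0.5  0.3 -0.1] q [-1.62  1.16  0.24 -0.01  1.99 -1.62]
to (0.45, -0.3, 0.42) [-119.   452.5 -523.9] len 702
t 38.0 pos [-0.0065 -0.7757  0.1779] rot [3.142 1.327 1.562] F [-0.5  0.3 -0.1] q [-1.62  1.16  0.24 -0.01  1.99 -1.62]
to (0.617, 0.127, 0.38) [  23.4  615.9 -929.9] len 1116
```

```bash
python3 -m handwheel '[[[-120,450,-520],0,0],[[-120,450,-520],0,0],[[-120,450,-520],0,0],[[-120,450,-520],0,0],[[-120,450,-520],0,0]]' |grep -E "pos|rot"; python3 g.py .45 -.3 .42
```

```text
ee_pos: [0.1418, -0.623, 0.2578]
eef_rot: [3.141, 1.327, 1.562]
t 38.5 pos [ 0.1418 -0.623   0.2578] rot [3.141 1.327 1.562] F [ 0.3  0.  -0. ] q [-1.42  0.64  0.97  0.04  1.78 -1.41]
to (0.45, -0.3, 0.42) [ -78.7  305.5 -355.1] len 475
```

```bash
python3 -m handwheel '[[[-79,305,-355],0,0],[[-79,305,-355],0,0],[[-79,305,-355],0,0],[[-79,305,-355],0,0],[[-79,305,-355],0,0]]' |grep -E "pos|rot"; python3 -m handwheel '[[[-40,140,-165],0,0],[[-40,140,-165],0,0],[[-40,140,-165],0,0],[[-40,140,-165],0,0],[[-40,140,-165],0,0]]' |grep -E "pos|rot";  python3 g.py .617 .127 .39
```

```text
ee_pos: [0.3036, -0.4529, 0.3435]
eef_rot: [3.141, 1.327, 1.561]
ee_pos: [0.4466, -0.3008, 0.4242]
eef_rot: [3.132, 1.328, 1.556]
t 39.5 pos [ 0.4466 -0.3008  0.4242] rot [3.132 1.328 1.556] F [-0.2 -0.1 -0.1] q [-0.75  0.3   1.07  0.19  1.92 -0.69]
to (0.617, 0.127, 0.39) [ 136.6  167.8 -408. ] len 462
```

```bash
python3 -m handwheel '[[[137,168,-408],0,-0.3],[[137,168,-408],0,-0.3],[[137,168,-408],0,-0.3],[[137,168,-408],0,-0.3],[[137,168,-408],0,-0.3]]' |grep -E "pos|rot"; python3 g.py .617 .127 .39
```

```text
ee_pos: [0.5377, -0.07, 0.4049]
eef_rot: [3.13, 1.328, 1.554]
t 40.0 pos [ 0.5377 -0.07    0.4049] rot [3.13  1.328 1.554] F [ 1.1 -0.8  0.8] q [-0.31  0.24  1.19  0.24  1.77 -0.26]
to (0.617, 0.127, 0.39) [  62.1   78.2 -188.1] len 213
```

```bash
python3 -m handwheel '[[[62,78,-188],0,-0.3],[[62,78,-188],0,-0.3],[[62,78,-188],0,-0.3],[[62,78,-188],0,-0.3],[[62,78,-188],0,-0.3]]' |grep -E "pos|rot|wid"; python3 g.py .6175 .127 .26 .6175 .127 .180
```

```text
ee_pos: [0.6172, 0.1309, 0.389]
eef_rot: [3.137, 1.328, 1.564]
grip_width: 0.0608
t 40.5 pos [0.6172 0.1309 0.389 ] rot [3.137 1.328 1.564] F [ 0.4 -0.4 -0.2] q [0.05 0.42 1.   0.24 1.71 0.09]
to (0.6175, 0.127, 0.26) [124.3   0.2  34.9] len 129
t 40.5 pos [0.6172 0.1309 0.389 ] rot [3.137 1.328 1.564] F [ 0.4 -0.4 -0.2] q [0.05 0.42 1.   0.24 1.71 0.09]
to (0.6175, 0.127, 0.18) [2.019e+02 1.000e-01 5.410e+01] len 209
```

```bash
python3 -m handwheel '[[[40,0,11],0,-0.3],[[80,0,22],0,-0.3],[[124,0,34],0,-0.3],[[160,0,43],0,-0.3],[[202,0,54],0,-0.3]]' |grep -E "pos|forc|wid"; python3 g.py .6175 .127 .18; python3 - <<'E'
from h import *
p,d,w=grab('scene','s5'); cv2.imwrite('pics/s5c.png',cv2.resize(p[60:320,200:470],None,fx=2.2,fy=2.2))
E
```

```text
ee_pos: [0.6174, 0.1266, 0.1794]
force: [0.7, -0.1, 0.2]
grip_width: 0.0612
t 41.0 pos [0.6174 0.1266 0.1794] rot [3.13  1.328 1.557] F [ 0.7 -0.1  0.2] q [ 0.05  0.49  1.36  0.25  1.28 -0.02]
to (0.6175, 0.127, 0.18) [-0.5  0.1 -0.5] len 1
```

View pics/s5c.png

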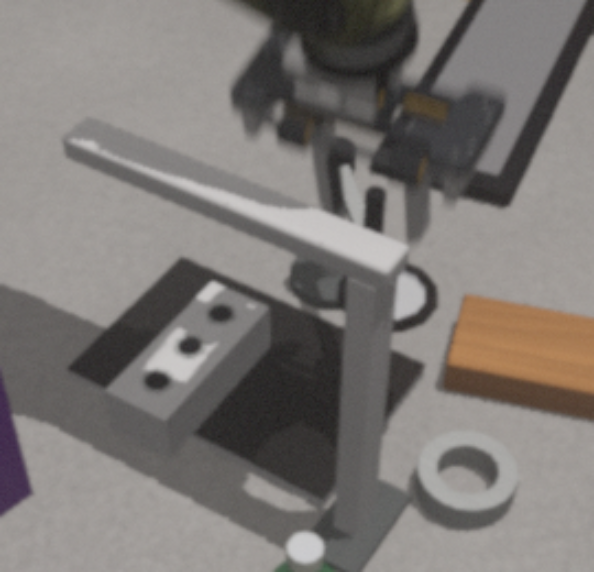

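The bored face is up with three bores at crop (157,380), (190,345) and (220,313). The handle pin at (375,210) stands between the fingers. Now I grip it.

```bash
python3 -m handwheel '[[[0,0,0],0,1],[[0,0,0],0,1],[[0,0,0],0,1],[[0,0,0],0,1],[[0,0,0],0,1]]' 12|grep -E "pos|forc|wid"; cat > arc.py <<'E'
from h import *
import sys
o=get_obs(); M=R.from_euler('xyz',o['eef_rot']).as_matrix()
X=np.array([.0566,.9984]);Y=np.array([-.9984,.0566]);O=np.array([.5266,-.0116])
pin=lambda q:O+X*(.23-.12*np.cos(q))-Y*.12*np.sin(q)
r=o['ee_pos'][:2]-(O+.23*X); print('q from tcp',np.arctan2(-r@Y,-r@X),'r',np.linalg.norm(r),o['ee_pos'],o['force'],o['time_s'])
for q in map(float,sys.argv[1:]):
    print(q,np.round(M.T@(np.append(pin(q),.18)-o['ee_pos'])*1000,1))
E
python3 arc.py .67 .58 .49 .4 .31 .22 .13 .04 -.05 -.136
```

```text
ee_pos: [0.6152, 0.1263, 0.1725]
force: [0.4, 0.4, -0.7]
grip_width: 0.0245
q from tcp 0.7455667358916098 r 0.11883314795920429 [0.61516222 0.12630203 0.17249732] [ 0.40928466  0.36093984 -0.74408149] 41.55
0.67 [-8.8 -6.5  4.4]
0.58 [-10.1 -15.6  10.1]
0.49 [-11.3 -25.2  15. ]
0.4 [-12.2 -35.1  19. ]
0.31 [-12.9 -45.4  22.1]
0.22 [-13.4 -56.   24.3]
0.13 [-13.6 -66.7  25.6]
0.04 [-13.7 -77.5  25.9]
-0.05 [-13.4 -88.3  25.3]
-0.136 [-13.  -98.5  23.9]
```

```bash
python3 -m handwheel '[[[-4,0,-1],0,1],[[-6,0,-1],0,1],[[-6,0,-1],0,1],[[-6,0,-1],0,1],[[-6,0,-1],0,1]]' 12|grep -E "pos|forc|wid"; python3 arc.py .67 .58 .49 .4 .31 .22 .13 .04 -.05 -.136
```

```text
ee_pos: [0.6147, 0.1258, 0.1779]
force: [-2.8, 0.1, -11.4]
grip_width: 0.0157
q from tcp 0.7403766419407087 r 0.11893303956382775 [0.61474822 0.12583374 0.17787076] [ -2.7708107    0.14582493 -11.38619776] 42.05
0.67 [-3.4 -6.1  5.3]
0.58 [ -4.8 -15.1  10.9]
0.49 [ -5.9 -24.7  15.8]
0.4 [ -6.8 -34.7  19.8]
0.31 [ -7.5 -45.   22.9]
0.22 [ -8.  -55.6  25.2]
0.13 [ -8.2 -66.3  26.4]
0.04 [ -8.2 -77.1  26.8]
-0.05 [ -8.  -87.9  26.2]
-0.136 [ -7.5 -98.1  24.7]
```

```bash
python3 -m handwheel '[[[-1,-6,5],0,1],[[-2,-15,11],0,1],[[-3,-25,16],0,1],[[-4,-35,20],0,1],[[-4,-45,23],0,1]]' |grep -E "pos|forc|wid"; python3 arc.py .22 .13 .04 -.05 -.136
```

```text
ee_pos: [0.5701, 0.1019, 0.178]
force: [3.2, 0.9, 0.5]
grip_width: 0.0158
q from tcp 0.313223822043637 r 0.12003364317457428 [0.57008101 0.10192825 0.17797097] [3.22569365 0.87313848 0.5411674 ] 42.55
0.22 [ -2.5 -10.9   1.8]
0.13 [ -2.8 -21.7   3.1]
0.04 [ -2.8 -32.5   3.4]
-0.05 [ -2.6 -43.2   2.8]
-0.136 [ -2.2 -53.4   1.4]
```

```bash
python3 -m handwheel '[[[-1,-11,2],0,1],[[-1,-22,3],0,1],[[-1,-32,3],0,1],[[0,-43,3],0,1],[[0,-53,1.5],0,1]]' |grep -E "pos|forc|wid"; python3 -m handwheel '[[[0,0,0],0,1],[[0,0,0],0,1],[[0,0,0],0,1],[[0,0,0],0,1],[[0,0,0],0,1]]' |grep -E "pos|forc|wid"; python3 arc.py -.136; python3 - <<'E'
from h import *
p,d,w=grab('top','t6'); cv2.imwrite('pics/t6c.png',cv2.resize(p[180:340,190:390],None,fx=3.5,fy=3.5))
E
```

```text
ee_pos: [0.517, 0.1004, 0.1788]
force: [3.4, -1.0, -2.1]
grip_width: 0.0155
ee_pos: [0.5171, 0.1004, 0.1789]
force: [-2.5, -2.6, -1.7]
grip_width: 0.0159
q from tcp -0.1320942541267135 r 0.11980384196309425 [0.51714208 0.10035535 0.17885239] [-2.46280596 -2.60818031 -1.67234341] 43.55
-0.136 [-1.1 -0.5 -0.2]
```

View pics/t6c.png

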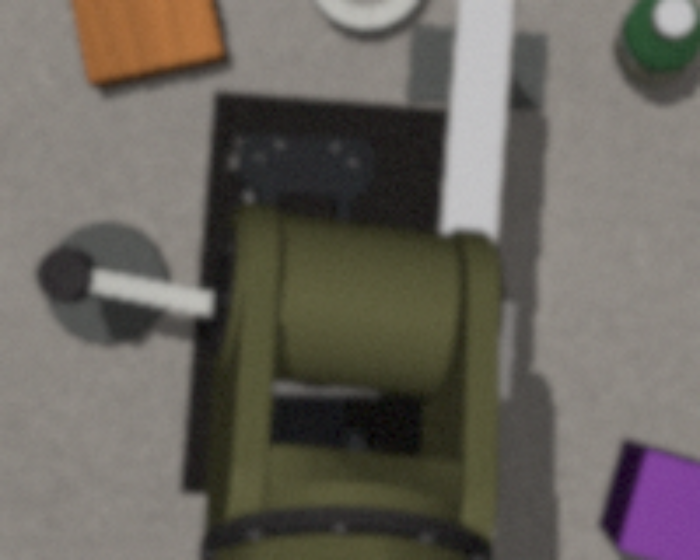

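The arm is swung to about −0.13 rad. The wrist sits above the bar and nothing is pressed. I release and lift straight up.

```bash
python3 -m handwheel '[[[0,0,0],0,-0.3],[[0,0,0],0,-0.3],[[0,0,0],0,-0.3],[[0,0,0],0,-0.3],[[0,0,0],0,-0.3]]' |grep -E "pos|forc|wid"; python3 -m handwheel '[[[0,0,0],0,-0.3],[[0,0,0],0,-0.3],[[-40,0,-10],0,-0.3],[[-80,0,-20],0,-0.3],[[-125,0,-31],0,-0.3]]' |grep -E "pos|forc|wid"; python3 g.py .51 .12 .40 .33 .35 .40
```

```text
ee_pos: [0.5172, 0.1004, 0.1789]
force: [0.1, -0.3, 0.3]
grip_width: 0.0523
ee_pos: [0.5169, 0.1005, 0.3088]
force: [1.2, 0.4, 0.4]
grip_width: 0.0613
t 44.6 pos [0.5169 0.1005 0.3088] rot [-3.132  1.329  1.576] F [1.2 0.4 0.4] q [ 0.    0.18  1.48  0.24  1.48 -0.01]
to (0.51, 0.12, 0.4) [-83.8  -7.2 -40.7] len 93
t 44.6 pos [0.5169 0.1005 0.3088] rot [-3.132  1.329  1.576] F [1.2 0.4 0.4] q [ 0.    0.18  1.48  0.24  1.48 -0.01]
to (0.33, 0.35, 0.4) [ -28.5 -188.1 -263.2] len 325
```

```bash
python3 -m handwheel '[[[-42,-3,-20],0,-0.3],[[-84,-7,-41],0,-0.3],[[-70,-50,-90],0,-0.3],[[-50,-100,-150],0,-0.3],[[-28,-188,-263],0,-0.3]]' |grep pos; python3 g.py .30 .40 .40
```

```text
ee_pos: [0.4152, 0.2382, 0.3968]
t 45.1 pos [0.4152 0.2382 0.3968] rot [-3.131  1.329  1.576] F [ 0.6  0.4 -0.7] q [0.32 0.   1.48 0.23 1.59 0.34]
to (0.3, 0.4, 0.4) [  35.8 -116.  -157.3] len 199
```

```bash
python3 -m handwheel '[[[36,-116,-157],0,-0.3],[[36,-116,-157],0,-0.3],[[36,-116,-157],0,-0.3],[[36,-116,-157],0,-0.3],[[36,-116,-157],0,-0.3]]' |grep pos; python3 - <<'E'
from h import *
p,d,w=grab('top','t7'); cv2.imwrite('pics/t7c.png',cv2.resize(p[120:340,180:420],None,fx=3,fy=2.7))
z=w[...,2]; v,u=np.mgrid[0:480,0:640]
X=np.array([.0566,.9984]);Y=np.array([-.9984,.0566]);O=np.array([.5266,-.0116])
def st(c): r=np.array(c)/1000-O; return np.round([r@X*1000,r@Y*1000],1)
def f(n,m):
    m=cv2.morphologyEx(m.astype(np.uint8),cv2.MORPH_OPEN,np.ones((2,2)))>0
    r,k=rect(w,m); print(n,k,np.round(r[0],1),np.round(r[1],1),round(r[2],1),'stage',st(r[0]))
reg=lambda a,b,c,d:(u>=a)&(u<=b)&(v>=c)&(v<=d)
f('pin',reg(230,310,230,330)&(z>.175)&(z<.22))
f('block',reg(250,350,245,310)&(z>.057)&(z<.073))
f('lensarea',reg(265,330,245,310)&(z>.125)&(z<.155))
f('bar',reg(300,345,150,320)&(z>.27)&(z<.3))
f('bottle',reg(360,400,170,210)&(z>.05));f('ring',reg(270,320,145,195)&(z>.02)&(z<.04));f('case',reg(200,260,130,205)&(z>.025)&(z<.045))
E
```

```text
ee_pos: [0.2964, 0.4032, 0.3998]
pin 58 [518.1 106.4] [11.9 28. ] 6.0 stage [117.3  15.2]
block 477 [503.5  28.5] [155.3  62.1] 86.9 stage [38.7 25.3]
lensarea 1123 [501.8  50.2] [65.7 78.5] 31.6 stage [60.3 28.3]
bar 2320 [597.8 -18.4] [ 32.2 319.9] 80.5 stage [ -2.8 -71.5]
bottle 492 [ 700.4 -141.6] [47.4 64.4] 6.4 stage [-120.  -180.9]
ring 625 [749.1  51.4] [57.1 62.8] 41.3 stage [  75.5 -218.6]
case 2457 [nan nan] [0. 0.] 0.0 stage [nan nan]
```

View pics/t7c.png

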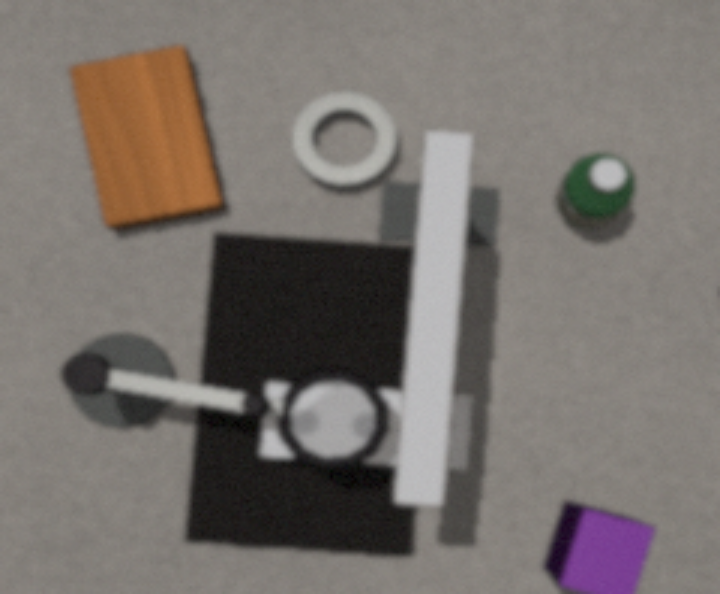

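The top view shows the lens at (333,418) over the block, with case, ring and bottle in their places and the bar intact. Next is a finer check of the lens offset.

```bash
python3 - <<'E'
from h import *
v,u=np.mgrid[0:480,0:640]; i=camera_info('top'); E=np.array(i['extrinsics'])
X=np.array([.0566,.9984]);Y=np.array([-.9984,.0566]);O=np.array([.5266,-.0116])
def ray(c,h):
    r=E[:3,:3]@np.array([(c[0]-i['cx'])/i['fx'],(c[1]-i['cy'])/i['fy'],1]); P=E[:3,3]+r*(h-E[2,3])/r[2]
    s=P[:2]-O; return np.round([s@X*1000,s@Y*1000],1)
W=[];p=None
for k in range(5): p,d,w=grab('top'); W.append(w)
w=np.nanmedian(W,0); z=w[...,2]; reg=lambda a,b,c,d:(u>=a)&(u<=b)&(v>=c)&(v<=d)
g=cv2.GaussianBlur(cv2.resize(cv2.cvtColor(p,6)[240:310,260:340],None,fx=8,fy=8,interpolation=2),(0,0),4)
H=cv2.HoughCircles(g,cv2.HOUGH_GRADIENT,1,200,param1=60,param2=15,minRadius=100,maxRadius=170)
for x,y,r in H[0]: print('circle r px',r/8,'lens stage',ray(((x+.5)/8+259.5,(y+.5)/8+239.5),.145))
def f(n,m,e):
    m=cv2.erode(m.astype(np.uint8),np.ones((e,e)))>0
    q=(w[m][:,:2]-O); s=np.c_[q@X,q@Y]*1000; print(n,m.sum(),np.round(s.min(0),1),np.round(s.max(0),1),'med',np.round(np.median(s,0),1))
f('block',reg(250,350,245,310)&(z>.060)&(z<.070),2)
f('block<40',reg(262,276,245,310)&(z>.060)&(z<.070),2)
f('lens',reg(265,330,245,310)&(z>.135)&(z<.152),2)
f('pin',reg(230,310,230,330)&(z>.195)&(z<.21),2)
for n,m in(('bottle',reg(360,400,170,210)&(z>.05)),('ring',reg(270,320,145,195)&(z>.02)&(z<.04)),('case',reg(200,260,130,205)&(z>.025)&(z<.045))):
    m=cv2.erode(m.astype(np.uint8),np.ones((2,2)))>0; print(n,np.round(rect(w,m)[0][0],1))
E
```

```text
circle r px 14.525 lens stage [62.6 20.8]
block 369 [-34.   -4.7] [113.3  52.8] med [19.6 30.3]
block<40 106 [95.1 -4.7] [113.3  52.5] med [107.6  36.9]
lens 1051 [ 24.5 -15.7] [102.3  57.9] med [61.3 20.6]
pin 37 [104.2   8.2] [115.7  20. ] med [110.5  14.2]
bottle [ 699.1 -134.4]
ring [745.5  52.1]
case [744.  201.6]
```

```bash
python3 -c "
from station import *
print(get_obs()['time_s']); print(hand_in())"
```

```text
45.9
the job is handed in; nothing more can be done
None
```

I slid the block upright over the bench until its foot butted against the plate. The force rose to 21 N and its angle matched the plate's to about 0.3°. I then tipped it over the edge under the light bar with the tool leaning about 45°. It lies along the plate with the bored face up and about 34 mm of the foot overhanging.

To clear the bar I reduced the lean to 14°, gripped the handle and swung the magnifier to about −0.13 rad. Then I released it, backed off clear of everything, and handed in at 45.9 s.

Last checks:
- **Lens:** the top camera puts it at stage y of about 21 mm, against a block centre line of 23 to 24 mm. It is 2 to 3 mm off centre, close to the 2 mm calibration error, so I left it. The gripper pose before release had suggested about 0.5 to 1.5 mm.
- **Bystanders:** bottle, ring and case measure within about 1 mm of their starting places.
- **Light bar:** no contact showed in the forces, and it looks in place in the last picture. In the check just before the final one, its measured position was spoiled by depth noise, as were the readings for the other objects. I re-measured those with averaged frames, but not the bar.

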